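# Screw the lid onto the bakery's seed jar

## Task

Put the larger lid on the larger jar, which is fixed to the counter: first rest it level on top of the threads with its black bar in line with the jar's two ears, then turn it back (anticlockwise seen from above) just under a quarter turn until it can drop onto the thread start, and let it down. Then screw it clockwise until it is fully home, with the bar in line with the ears again, and let go. Leave the small lid where it is.

Things in the scene. Friction and masses are not known exactly. Their poses are not given: they have to be found in the camera images.
- lid: Larger of two loose aluminium screw lids: 92 mm wide, 30 high, open side down. On top, centred, a black grip bar 64 long, 16 wide, 28 high (30 to 58 mm above the origin). Origin: centre of the lower rim; z up, x along the bar. Skirt 85 mm wide inside, 26 deep; two 5 mm high lugs at its lower edge, under the bar's ends, reach in to 29 mm from the axis. Half-turn symmetric. About 0.12 kg.
- jar: Larger jar, white ceramic, 108 mm wide, in a steel dish screwed to the counter: never moves or turns. Origin: on its axis at counter height; z up, x through its two ears (16 mm wide, out to 72 mm from the axis, 62 to 74 mm high). The lid, bar along the ears, rests on the thread ridges with its origin 106 mm up. The ridges reach 35 mm from the axis; lid and neck have 7 mm of sideways play.
- jar_mouth (a point): Centre of the larger jar's mouth, 119 mm above the counter. Turned back anticlockwise 65 to 110 degrees (best 80) from the ears, the lid can be let down 13 mm until it meets the mouth (its origin 93 mm up). From there it turns clockwise freely, with 2 mm of play up and down, to firm stops where the bar is along the ears or up to 5 degrees past. It does not spring back.
- small_lid: Bystander: smaller lid of the same kind, 60 mm wide, 52 high with its black bar (44 long). Origin: centre of its lower rim; x along the bar. The other bystander on the counter, not listed, is a loose small white jar, 74 mm wide and 94 high, without ears, farther from the robot than the lids.
Not all that is in view belongs to the job. Leave any purple or turquoise look-alike of the lid alone.

How it is judged (in metres and radians):
On the way, in this order (a step that is already met when the one before it is completed fails the run):
1. the lid rests level on top of the threads with its bar in line with the ears (horizontal distance between lid and jar below 0.012 m and angle between lid's own z axis and vertical below 0.16 rad and z of lid in the frame of jar between 0.102 and 0.111 m and angle between the x axis of lid and the x axis of jar, either way round below 0.5 rad), for 0.2 s.
2. turned back, the lid has dropped onto the thread start (horizontal distance between lid and jar below 0.012 m and angle between lid's own z axis and vertical below 0.16 rad and z of lid in the frame of jar below 0.0975 m and angle between the x axis of lid and the x axis of jar, either way round above 0.8 rad), for 0.1 s.
At the end, for the whole second after the job is handed in: The larger lid is down on the larger jar (its rim 89 to 97.5 mm above the jar's foot), within 12 mm of the jar's axis, level within 9 degrees, its bar within 15 degrees of the line through the ears, at rest and released (horizontal distance between lid and jar below 0.012 m and angle between lid's own z axis and vertical below 0.16 rad and z of lid in the frame of jar between 0.089 and 0.0975 m and angle between the x axis of lid and the x axis of jar, either way round below 0.27 rad and linear speed of lid below 0.02 m/s); the robot touches nothing.
It fails at once if the small lid was moved more than 30 mm (distance of small_lid from where it was at the start of the episode above 0.03 m).
It also fails if it takes over 51 s, if anything falls off the work surface, if the arm or the gripper's body presses on something with over 40 N, if the wrist force passes 120 N, or if a joint passes its speed limit or range.

## Robot

A 6-joint arm with a two-finger parallel gripper is mounted at the origin on the work surface. World frame = base frame: x ahead of the robot, y to its left, z up, the work surface at z = 0. Lengths are in mm, angles in rad, forces in N, time in s.
With the tool pointing down it reaches from about 350 to 875 mm from the base axis. Payload 4.2 kg.
Tool frame: the origin (TCP) lies on the centre line of the jaws, within the pads' length; the fingertips stand 22 mm ahead of it and the grasp point (between the pads) lies 3 mm ahead of it (arm.nose_length is the distance from the TCP to the fingertips, in mm); z points along the fingers, x is the direction in which the jaws open and shut, and the axes are right-handed (so a half turn about z gives the same grasp; the last joint's range is limited). The gripper opens to 85 mm and grips with 20 to 120 N. Pads are 22 mm wide; open, the fingers measure 114 mm over their backs; the gripper's body (76 mm by 85 mm) begins 54 mm behind the grasp point. The pads swing forward as they close: fully open they stand 13 mm farther back than shut.
Start: joints at [-0.893, 0.385, 0.008, 0, -1.194, -0.259], TCP at [254.178, -570.958, 253.312] pointing down, gripper open.
Joint ranges: [-3.14, 3.14], [-1.21, 2.06], [-1.07, 1.41], [-3.16, 2.05], [-2.99, -0.16], [-3.1, 3.1]. Speed limits (rad/s): [2.79, 2.79, 3.14, 3.14, 3.14, 3.14].

## Interface

Orientations are given as a unit quaternion [x, y, z, w].
In Python, from bench import telemetry, get_image, workorder, nets, arm gives the robot as it stands.
- The arm moves only by the tool apply_moves, never from a script. Its argument "steps" is a list of rows, each an object with "hand": the opening, from 0 (shut) to 1 (fully open); "xyz": the shift along the tool's x, y, z in cm, a list of three; "delta_rot": the turn, a rotation vector about the tool's x, y, z in rad, a list of three. In form: [{"hand": hand, "xyz": [x, y, z], "delta_rot": [wx, wy, wz]}, ...]. A call has 1 to 12 rows; each row is the pose to reach, as a shift and turn from the pose commanded when the call began, along the tool's axes at that moment; what a row does not reach only later rows make up. A row lasts 1/12 s, in which the tool goes at most 41.7 mm and 7.16 degrees, less where a joint would pass 70% of its speed; a pose out of reach is approached as far as the arm can. A call with a gripper value outside its range is refused whole. The fingers move at their own pace and stop on an object; the grip force is fixed at half the most. Time passes only in rows, so rows that repeat a pose let the fingers close. It gives the time, the measured TCP pose, the force and the opening at its end, in the units of the state.
- telemetry.read_state(): the state, without advancing time (a new reading comes with each control period).
- get_image(name): name is "scene" or "top" or "wrist"; returns a dict with "frame" (420x560x3 uint8, blue, green, red), "fx", "fy", "cx", "cy" (pixels), "origin" and "orientation" of the camera in the world. Camera axes: x right, y down, z forward; pixel columns grow to the right and rows downward; lengths in mm; the calibration is good to about 2 mm. A picture is of the moment at which its call begins. There is no depth.
- workorder.job_done(): hands the job in, once; it reports no verdict.
Trained networks look in a picture, given as the dict that the camera call returned (one of the last four; its "shot" number tells which), for a name from the list of things; names that differ only in an ending like _2 or _b are one class to them, and where a whole thing is asked for, a point or a joint stands for the part that bears it (a point fixed in the world has none). Each returns a list of dicts, best first, with "confidence" (0 to 1); they miss things now and then, are a little off and sometimes report something else, mostly with a low value. They report only what shows in the picture. A call takes as long as a camera call. They do not tell look-alikes from the thing itself.
- nets.recognise(picture, label): "xyz" ([x, y, z] in mm, in world coordinates, good to about 4 mm: the middle of the surface that is visible of it).
- nets.outline_of(picture, label): "pixels" (420x560 bool, what is visible of it).
- nets.pinpoint(picture, label): "xyz" ([x, y, z] in mm, in world coordinates, good to about 4 mm: a listed point, or the origin of a listed thing).
The state is a dict: "clock": time; "joints": joint angles; "joint_vel": joint speeds; "joint_efforts": joint torques, N m; "position": TCP position; "ee_rot": TCP orientation; "contact_force": force on the tool from outside, world axes, zero at the start; "wrist_torque": the same for the moment, N m; "gripper_width": finger opening in mm.
Only numpy, scipy, OpenCV 4.12 (cv2) and the standard library are available. Lean on these libraries where they do the work, as an engineer would, in place of code of your own. Each camera call takes 0.05 s, during which the arm holds its last target.

## Working session

There is one attempt and no reset: what is moved stays moved. The work goes in short steps, Python scripts to look and compute and a tool call to move; the robot and the scene stay as the last step left them, time stands still between calls to the robot, and variables do not carry over. Pictures are saved under pics/ and viewed, and the job is handed in when it is done.

Besides the shell and the picture viewer there is one more tool, called after "Request:" as name(argument=value, ...), one argument or row to a line, values as JSON. apply_moves: Moves the arm, as the interface text tells. Its arguments: {"type":"object","properties":{"steps":{"type":"array"}},"required":["steps"]}

```bash
ls; mkdir -p pics; python3 - <<'E'
from bench import telemetry, get_image, nets, arm
import cv2
s=telemetry.read_state(); print(s)
print([a for a in dir(arm) if a[0]!='_'])
for n in ["scene","top","wrist"]:
    p=get_image(n); cv2.imwrite(f"pics/a_{n}.png",p["frame"])
    print(n,p["fx"],p["cx"],p["cy"],p["origin"],p["orientation"])
    for l in ["lid","jar","small_lid","jar_mouth"]:
        print(l,[(r["xyz"],r["confidence"]) for r in nets.pinpoint(p,l)])
E
```

```text
pics
{'clock': 0.0, 'joints': array([-8.93423835e-01,  3.85604430e-01,  6.64140246e-03, -5.04316711e-04,
       -1.19400277e+00, -2.58620214e-01]), 'joint_vel': array([-0.00023821, -0.00199465, -0.00178189,  0.00056811, -0.00156276,
       -0.00090878]), 'joint_efforts': array([ 5.65690989e-04, -3.92293668e+01,  1.88404566e+01,  4.18617100e+00,
       -4.57910879e-03,  1.01839723e-05]), 'position': array([ 253.95784322, -570.50107503,  252.19793769]), 'ee_rot': array([ 5.44769865e-01,  8.38584857e-01,  5.61206769e-04, -9.57406327e-04]), 'contact_force': array([ 0.20071609, -1.09833673,  0.05744181]), 'wrist_torque': array([ 0.00811403, -0.02659553, -0.0133024 ]), 'gripper_width': 85.23550906248633}
['IKError', 'nose_length']
scene 420.16956175669617 280.2271179988363 209.1795691830764 [ 948.85090976 -428.9392625   760.13318206] [ 0.8449499   0.39440472 -0.16057098 -0.32360708]
lid [([465.3, -215.5, -2.5], 0.91), ([469.8, -82.8, -2.5], 0.79), ([330.5, -110.4, 2.2], 0.57), ([548.4, -310.0, -2.1], 0.43)]
jar [([592.0, 150.0, -4.5], 0.95)]
small_lid [([546.1, -307.6, 0.7], 0.77)]
jar_mouth [([588.1, 158.3, 118.7], 0.96)]
top 442.4865218466932 266.8980297179255 214.71272476640036 [347.26653213 -41.5406099  990.28819442] [ 0.71037611 -0.70133765  0.04032547 -0.04318723]
lid [([471.6, -85.8, -1.6], 0.93), ([332.0, -108.6, 0.3], 0.63)]
jar [([590.2, 147.2, 3.6], 0.9)]
small_lid [([550.3, -307.5, -0.4], 0.58)]
jar_mouth [([590.4, 150.0, 117.8], 0.76)]
wrist 304.8178031100275 283.0389010003422 210.54830113857895 [ 192.71238572 -597.41448741  373.95154362] [0.53973873 0.83115879 0.11170764 0.07333879]
lid []
jar []
small_lid []
jar_mouth []
```

View pics/a_scene.png

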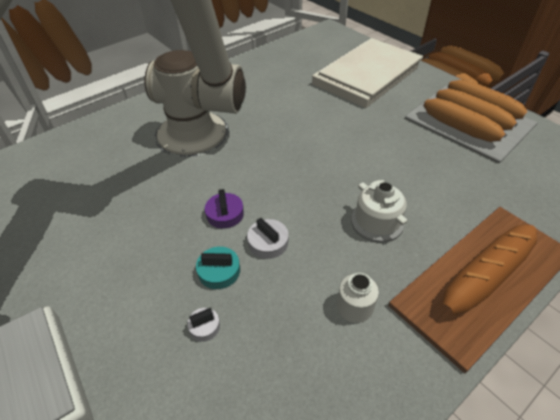

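View pics/a_top.png

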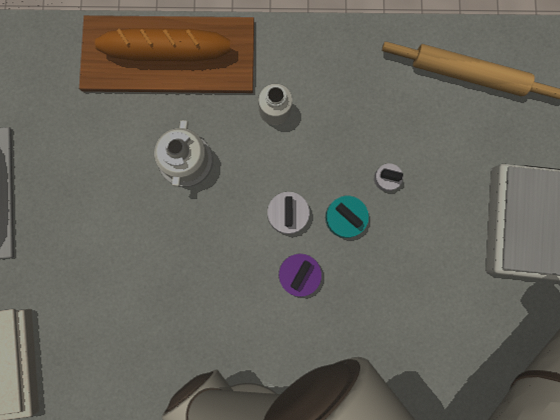

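The larger lid is the aluminium one at top-view pixel (288,213), between the turquoise and purple ones. The jar is at (180,153), with ears at about (183,125) and (177,182). Next I'll zoom in to measure both.

```bash
cat > h.py <<'E'
import numpy as np, cv2
from scipy.spatial.transform import Rotation as R
def proj(p,pt):
    K=np.array([[p["fx"],0,p["cx"]],[0,p["fy"],p["cy"]],[0,0,1]])
    q=R.from_quat(p["orientation"]).inv().apply(np.atleast_2d(pt)-p["origin"]) @ K.T
    return q[:,:2]/q[:,2:]
def back(p,uv,z):
    uv=np.atleast_2d(uv).astype(float)
    d=np.c_[(uv[:,0]-p["cx"])/p["fx"],(uv[:,1]-p["cy"])/p["fy"],np.ones(len(uv))]
    d=R.from_quat(p["orientation"]).apply(d); o=np.array(p["origin"])
    return o+d*((z-o[2])/d[:,2])[:,None]
E
python3 - <<'E'
from bench import get_image
import cv2,numpy as np
from h import *
p=get_image("top"); f=p["frame"]
u=proj(p,[471,-85,30])[0]; print(u, proj(p,[590,149,119]))
a=f[183:243,258:318]; b=f[110:200,135:225]
cv2.imwrite("pics/b.png",np.hstack([cv2.resize(a,(390,540),interpolation=cv2.INTER_CUBIC)[:, :],cv2.resize(b,(390,540),interpolation=cv2.INTER_CUBIC)]) if 0 else np.hstack([cv2.resize(a,(400,400),interpolation=cv2.INTER_CUBIC),cv2.resize(b,(400,400),interpolation=cv2.INTER_CUBIC)]))
g=f.max(2); m=np.zeros_like(g); m[190:236,265:312]=(g[190:236,265:312]<60)
n,l,st,c=cv2.connectedComponentsWithStats(m); i=1+st[1:,4].argmax(); pts=np.argwhere(l==i)[:,::-1].astype(np.float32)
print(st[i]); r=cv2.minAreaRect(pts); print(r)
w=back(p,pts,55)[:,:2].astype(np.float32); print(cv2.minAreaRect(w),w.mean(0))
# jar: grab scene
E
```

```text
[288.94034953 210.5632078 ] [[175.65096919 145.14836464]]
[285 197   8  30 195]
((288.946533203125, 211.4981231689453), (6.924156665802002, 29.12428855895996), 2.0454084873199463)
((465.89373779296875, -83.87644958496094), (14.698787689208984, 62.564476013183594), 88.43231201171875) [465.26947 -83.52151]
```

View pics/b.png

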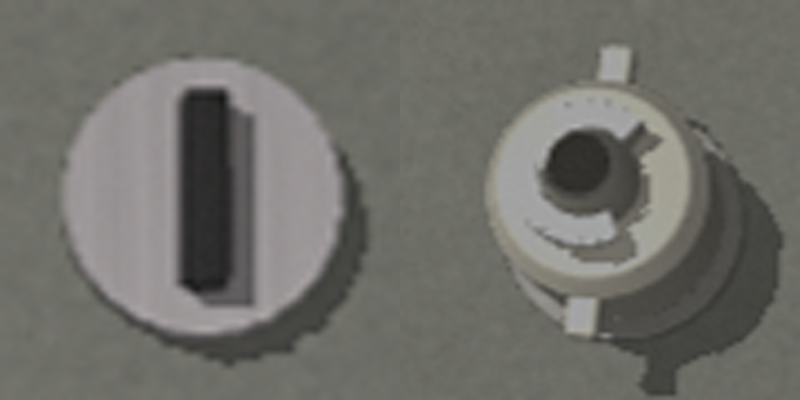

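```bash
python3 - <<'E'
from bench import get_image,nets,telemetry
import cv2,numpy as np
from h import *
p=get_image("top"); s=get_image("scene")
print("lid disc",back(p,[288.75,212.3],30))
e=back(p,[[183.8,120.35],[175.5,185.4]],74); print("ears",e,e.mean(0),np.linalg.norm(e[0]-e[1]),np.degrees(np.arctan2(*(e[0]-e[1])[[1,0]])))
print("mouth",back(p,[175.05,146],119))
for q in (p,s):
  for l in ["lid","jar","jar_mouth"]: print(l,[(r["xyz"],r["confidence"]) for r in nets.pinpoint(q,l)][:2])
  u=nets.outline_of(q,"jar")[0]["pixels"]; v=np.argwhere(u); print(v.min(0),v.max(0))
c=s["frame"][165:255,335:425]; L=s["frame"][205:265,238:298]
cv2.imwrite("pics/c.png",np.hstack([cv2.resize(L,(400,400),interpolation=2),cv2.resize(c,(400,400),interpolation=2)]))
# model overlay predictions scene
t=np.radians(0)
print(R.from_quat(telemetry.read_state()["ee_rot"]).as_matrix().round(3))
E
```

```text
lid disc [[467.16631667 -84.61117623  30.        ]]
ears [[657.20722006 143.41775781  74.        ]
 [515.68696452 155.91541191  74.        ]] [586.44709229 149.66658486  74.        ] 142.07101775133864 -5.046698437733728
mouth [[588.21925364 150.14971999 119.        ]]
lid [([456.9, -212.9, 0.3], 0.83), ([470.9, -84.0, -0.9], 0.82)]
jar [([591.9, 148.0, 2.7], 0.6)]
jar_mouth [([593.4, 151.4, 118.5], 0.72)]
[120 154] [186 211]
lid [([463.6, -210.9, -1.5], 0.91), ([468.0, -82.6, -2.7], 0.71)]
jar [([590.5, 152.0, 0.0], 0.72)]
jar_mouth [([586.5, 156.5, 117.9], 0.83)]
[180 351] [243 406]
[[-0.407  0.914 -0.   ]
 [ 0.914  0.407  0.   ]
 [ 0.    -0.    -1.   ]]
```

View pics/c.png

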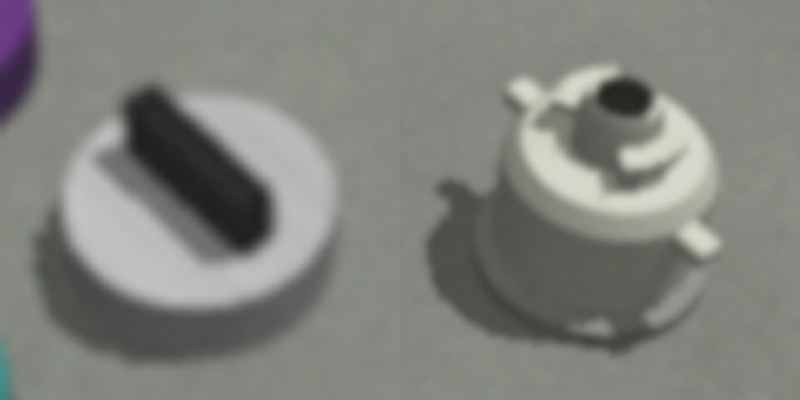

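Jar is at about (588,150), ear line −5°. Lid is at about (467,−84.4), bar at −1.6°. Moving above the lid.

Request:
apply_moves(
  steps=[
    {"hand":1,"xyz":[35.8,39.3,9],"delta_rot":[0,0,0.447]},
    {"hand":1,"xyz":[35.8,39.3,9],"delta_rot":[0,0,0.447]},
    {"hand":1,"xyz":[35.8,39.3,9],"delta_rot":[0,0,0.447]},
    {"hand":1,"xyz":[35.8,39.3,9],"delta_rot":[0,0,0.447]},
    {"hand":1,"xyz":[35.8,39.3,9],"delta_rot":[0,0,0.447]},
    {"hand":1,"xyz":[35.8,39.3,9],"delta_rot":[0,0,0.447]},
    {"hand":1,"xyz":[35.8,39.3,9],"delta_rot":[0,0,0.447]},
    {"hand":1,"xyz":[35.8,39.3,9],"delta_rot":[0,0,0.447]},
    {"hand":1,"xyz":[35.8,39.3,9],"delta_rot":[0,0,0.447]},
    {"hand":1,"xyz":[35.8,39.3,9],"delta_rot":[0,0,0.447]},
    {"hand":1,"xyz":[35.8,39.3,9],"delta_rot":[0,0,0.447]},
    {"hand":1,"xyz":[35.8,39.3,9],"delta_rot":[0,0,0.447]},
  ],
)

```text
clock: 2.3
position: [450.4, -122.8, 171.0]
ee_rot: [0.717, 0.697, 0.0, 0.0]
contact_force: [0.7, 0.2, 0.4]
gripper_width: 85.5
```

Request:
apply_moves(
  steps=[
    {"hand":1,"xyz":[2.5,1.0,0],"delta_rot":[0,0,0]},
    {"hand":1,"xyz":[2.5,1.0,0],"delta_rot":[0,0,0]},
    {"hand":1,"xyz":[2.5,1.0,0],"delta_rot":[0,0,0]},
    {"hand":1,"xyz":[2.5,1.0,0],"delta_rot":[0,0,0]},
  ],
)

```text
clock: 2.63
position: [460.4, -100.1, 170.9]
ee_rot: [0.717, 0.697, -0.0, -0.0]
contact_force: [0.1, -0.2, -0.0]
gripper_width: 85.4
```

```bash
python3 - <<'E'
from bench import get_image,telemetry
import cv2,numpy as np
from h import *
s=telemetry.read_state(); print(s["position"],s["ee_rot"],s["joints"])
p=get_image("wrist"); cv2.imwrite("pics/d.png",p["frame"]); print(p["origin"],proj(p,[[467,-84.4,58],[499,-84.4,58],[435,-84.4,58]]))
E
```

```text
[ 460.37028238 -100.07074846  170.87334952] [ 7.16869215e-01  6.97207657e-01 -8.22888776e-05 -7.45397758e-05] [ 1.32003032e-01  2.07784882e-01 -4.76942439e-01 -2.76267460e-05
 -8.86290032e-01 -1.73058843e+00]
[393.13478515 -97.2852965  291.56863641] [[302.19828132 221.59238745]
 [302.63051476 258.35731336]
 [301.73498218 182.18507532]]
```

View pics/d.png

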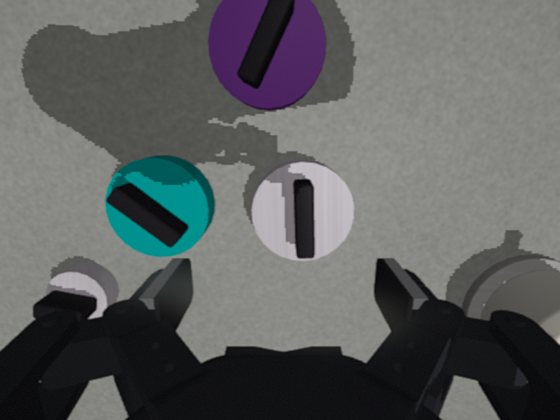

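```bash
python3 - <<'E'
from bench import get_image,telemetry
import cv2,numpy as np
from h import *
p=get_image("wrist"); f=p["frame"]
hsv=cv2.cvtColor(f,cv2.COLOR_BGR2HSV)
g=f.max(2); m=np.zeros_like(g); m[172:262,284:325]=(g[172:262,284:325]<55)
n,l,st,c=cv2.connectedComponentsWithStats(m); i=1+st[1:,4].argmax(); pts=np.argwhere(l==i)[:,::-1].astype(np.float32)
print(st[i]); w=back(p,pts,58)[:,:2].astype(np.float32); r=cv2.minAreaRect(w); print(r)
# bar sides via rows: left/right edges
for row in range(185,256,10):
    xs=pts[pts[:,1]==row][:,0]; print(row,xs.min(),xs.max())
b=f[150:270,240:365]; cv2.imwrite("pics/e.png",cv2.resize(b,(625,600),interpolation=cv2.INTER_CUBIC))
E
```

```text
[ 294  180   20   78 1403]
((465.3758239746094, -83.27655029296875), (64.90542602539062, 14.766904830932617), 0.8220129013061523)
185 294.0 312.0
195 295.0 312.0
205 295.0 313.0
215 295.0 313.0
225 296.0 313.0
235 296.0 313.0
245 297.0 313.0
255 298.0 313.0
```

View pics/e.png

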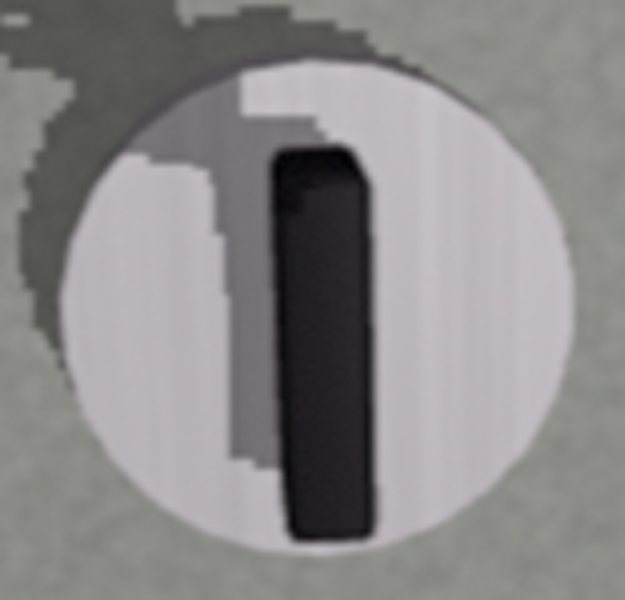

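Request:
apply_moves(
  steps=[
    {"hand":1,"xyz":[1.6,0.6,2],"delta_rot":[0,0,0]},
    {"hand":1,"xyz":[1.6,0.6,4],"delta_rot":[0,0,0]},
    {"hand":1,"xyz":[1.6,0.6,6],"delta_rot":[0,0,0]},
    {"hand":1,"xyz":[1.6,0.6,8],"delta_rot":[0,0,0]},
    {"hand":1,"xyz":[1.6,0.6,9.5],"delta_rot":[0,0,0]},
    {"hand":1,"xyz":[1.6,0.6,10.5],"delta_rot":[0,0,0]},
    {"hand":1,"xyz":[1.6,0.6,11.3],"delta_rot":[0,0,0]},
    {"hand":1,"xyz":[1.6,0.6,11.3],"delta_rot":[0,0,0]},
  ],
)

```text
clock: 3.4
position: [465.8, -85.2, 56.5]
ee_rot: [0.718, 0.696, -0.001, -0.001]
contact_force: [-0.7, 0.2, 0.6]
gripper_width: 85.8
```

```bash
python3 - <<'E'
from bench import get_image,telemetry
import cv2,numpy as np
s=telemetry.read_state(); print(s["position"],s["contact_force"])
cv2.imwrite("pics/f.png",get_image("wrist")["frame"])
E
```

```text
[465.80395838 -85.23687687  56.54723779] [-0.67622237  0.22405572  0.55128936]
```

View pics/f.png

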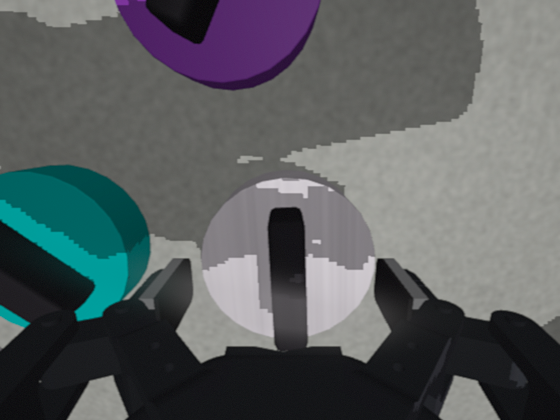

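The bar, at pixel (288,270), is centred between the pads at 180 and 385. Closing the gripper.

Request:
apply_moves(
  steps=[
    {"hand":0,"xyz":[0,0,0],"delta_rot":[0,0,0]},
    {"hand":0,"xyz":[0,0,0],"delta_rot":[0,0,0]},
    {"hand":0,"xyz":[0,0,0],"delta_rot":[0,0,0]},
    {"hand":0,"xyz":[0,0,0],"delta_rot":[0,0,0]},
    {"hand":0,"xyz":[0,0,0],"delta_rot":[0,0,0]},
    {"hand":0,"xyz":[0,0,0],"delta_rot":[0,0,0]},
    {"hand":0,"xyz":[0,0,0],"delta_rot":[0,0,0]},
    {"hand":0,"xyz":[0,0,0],"delta_rot":[0,0,0]},
    {"hand":0,"xyz":[0,0,0],"delta_rot":[0,0,0]},
    {"hand":0,"xyz":[0,0,0],"delta_rot":[0,0,0]},
    {"hand":0,"xyz":[0,0,0],"delta_rot":[0,0,0]},
    {"hand":0,"xyz":[0,0,0],"delta_rot":[0,0,0]},
  ],
)

```text
clock: 4.45
position: [467.5, -84.1, 58.4]
ee_rot: [0.717, 0.697, 0.0, 0.0]
contact_force: [-0.5, 0.3, 5.4]
gripper_width: 14.8
```

```bash
python3 - <<'E'
from bench import get_image,telemetry
import cv2,numpy as np
s=telemetry.read_state(); print(s["position"],s["contact_force"],s["gripper_width"])
cv2.imwrite("pics/g.png",get_image("wrist")["frame"])
E
```

```text
[467.49510369 -84.14029014  58.38676642] [-0.51581704  0.28557863  5.38164473] 14.791336576708296
```

View pics/g.png

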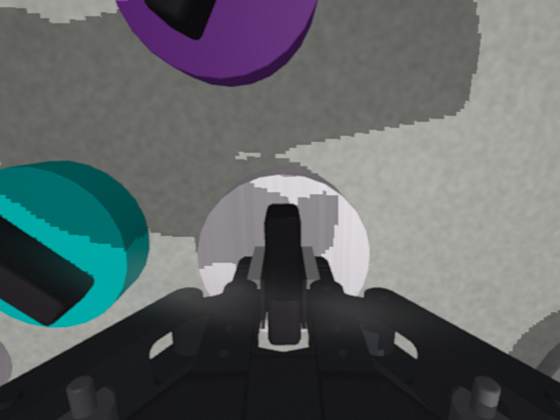

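Request:
apply_moves(
  steps=[
    {"hand":0,"xyz":[0,0,-3],"delta_rot":[0,0,0]},
    {"hand":0,"xyz":[0,0,-6],"delta_rot":[0,0,0]},
    {"hand":0,"xyz":[0,0,-9.5],"delta_rot":[0,0,0]},
    {"hand":0,"xyz":[0,0,-13],"delta_rot":[0,0,0]},
    {"hand":0,"xyz":[3,1.5,-15.5],"delta_rot":[0,0,0]},
    {"hand":0,"xyz":[6,3,-15.5],"delta_rot":[0,0,0.03]},
    {"hand":0,"xyz":[9,4.5,-15.5],"delta_rot":[0,0,0.06]},
    {"hand":0,"xyz":[12,6,-15.5],"delta_rot":[0,0,0.06]},
    {"hand":0,"xyz":[14,7,-15.5],"delta_rot":[0,0,0.06]},
    {"hand":0,"xyz":[15,7.5,-15.5],"delta_rot":[0,0,0.06]},
    {"hand":0,"xyz":[15,7.5,-15.5],"delta_rot":[0,0,0.06]},
  ],
)

```text
clock: 5.42
position: [546.6, 65.3, 211.7]
ee_rot: [0.737, 0.676, -0.001, -0.0]
contact_force: [0.7, 0.4, -2.1]
gripper_width: 14.6
```

```bash
python3 - <<'E'
from bench import get_image,telemetry
import cv2,numpy as np
s=telemetry.read_state(); print(s["position"],s["contact_force"],s["gripper_width"])
p=get_image("wrist");cv2.imwrite("pics/h.png",p["frame"])
t=get_image("top");cv2.imwrite("pics/ht.png",t["frame"])
E
```

```text
[546.62849982  65.33429641 211.68601024] [ 0.66024025  0.42668307 -2.05827031] 14.615070004297444
```

View pics/h.png

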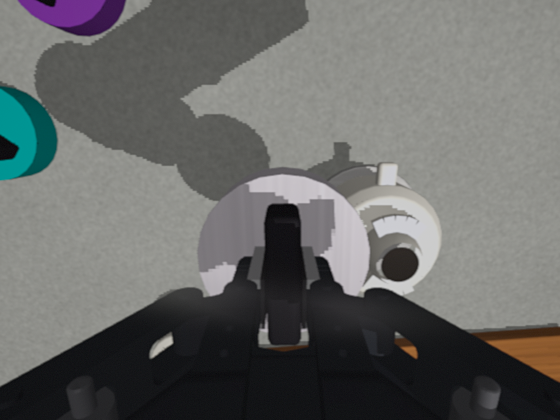

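View pics/ht.png

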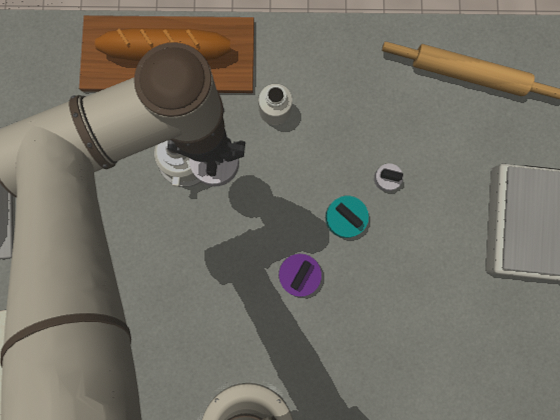

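```bash
python3 - <<'E'
from bench import get_image,telemetry
import cv2,numpy as np
from h import *
from scipy.optimize import least_squares
s=telemetry.read_state(); P=s["position"]; p=get_image("wrist"); f=p["frame"]
b=f[155:300,190:450]; cv2.imwrite("pics/i.png",cv2.resize(b,(780,435),interpolation=cv2.INTER_CUBIC))
print("mouth",back(p,[400,264],119))
# predicted top disc outline vs lid pos = TCP xy
for dx in (-3,0,3):
  th=np.radians([0,90,180,270,225,135]); pts=np.c_[P[0]+dx+46*np.cos(th),P[1]+46*np.sin(th),np.full(6,P[2]-28.4)]
  print(dx,proj(p,pts).round(1).tolist())
# dark hole
g=f.max(2); m=(g<60).astype(np.uint8); m[:, :378]=0; m[:235]=0; m[290:]=0; m[:,425:]=0
n,l,st,c=cv2.connectedComponentsWithStats(m); print(st,c)
E
```

```text
mouth [[586.58047184 149.63520987 119.        ]]
-3 [[288.6, 328.2], [368.9, 246.2], [272.9, 166.1], [195.2, 260.2], [211.1, 198.6], [340.7, 187.5]]
0 [[289.1, 332.7], [368.9, 251.5], [273.5, 172.3], [196.1, 265.4], [212.0, 204.4], [340.9, 193.4]]
3 [[289.5, 337.2], [369.0, 256.7], [274.1, 178.3], [197.0, 270.5], [212.9, 210.1], [341.2, 199.2]]
[[     0      0    560    420 234270]
 [   385    250     36     32    919]
 [   378    288      8      2     11]] [[279.01372775 209.2772997 ]
 [402.24700762 265.32208923]
 [380.81818182 288.72727273]]
```

View pics/i.png

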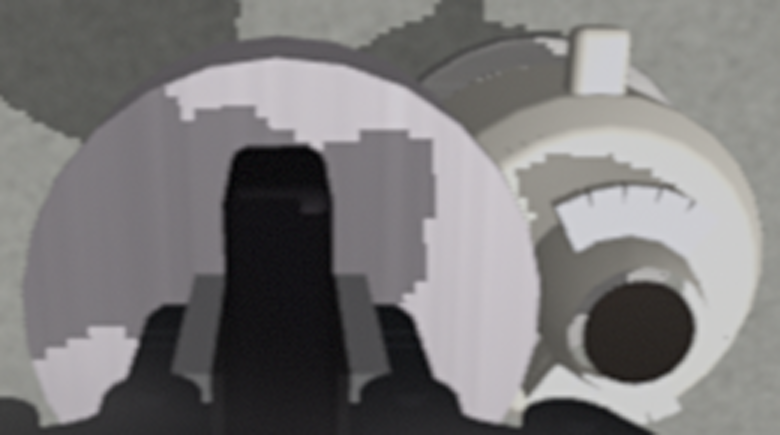

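Request:
apply_moves(
  steps=[
    {"hand":0,"xyz":[3,1.1,0],"delta_rot":[0,0,0]},
    {"hand":0,"xyz":[6,2.2,0],"delta_rot":[0,0,0]},
    {"hand":0,"xyz":[8,3,0],"delta_rot":[0,0,0]},
    {"hand":0,"xyz":[8.8,3.3,0],"delta_rot":[0,0,0]},
    {"hand":0,"xyz":[8.8,3.3,0],"delta_rot":[0,0,0]},
    {"hand":0,"xyz":[8.8,3.3,0],"delta_rot":[0,0,0]},
  ],
)

```text
clock: 6.07
position: [586.0, 147.2, 212.5]
ee_rot: [0.738, 0.675, -0.001, -0.0]
contact_force: [1.0, -0.4, -1.1]
gripper_width: 14.7
```

```bash
python3 - <<'E'
from bench import get_image,telemetry
import cv2,numpy as np
from h import *
s=telemetry.read_state(); print(s["position"],s["ee_rot"],s["joints"],s["contact_force"])
p=get_image("wrist");cv2.imwrite("pics/j.png",p["frame"])
x=np.array([np.cos(np.radians(-5.05)),np.sin(np.radians(-5.05)),0])
c=np.array([588,150.5,74]); print(proj(p,[c-72*x,c-54*x]))
t=get_image("scene");cv2.imwrite("pics/js.png",cv2.resize(t["frame"][120:270,300:500],(800,600)))
E
```

```text
[586.03620319 147.21492321 212.47352455] [ 7.37876804e-01  6.74934902e-01 -7.79335369e-04 -3.04979488e-04] [ 5.13643733e-01  3.81130874e-01 -1.04155136e-01 -2.74634670e-04
 -1.08716635e+00 -2.17335489e+00] [ 0.98513396 -0.36252688 -1.07664491]
[[286.76634534 123.0263179 ]
 [286.71628417 145.50242901]]
```

View pics/j.png

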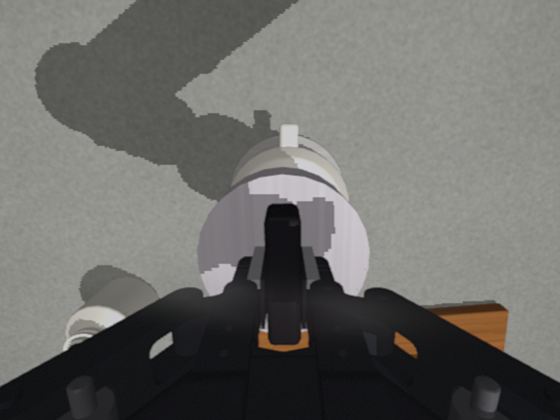

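View pics/js.png

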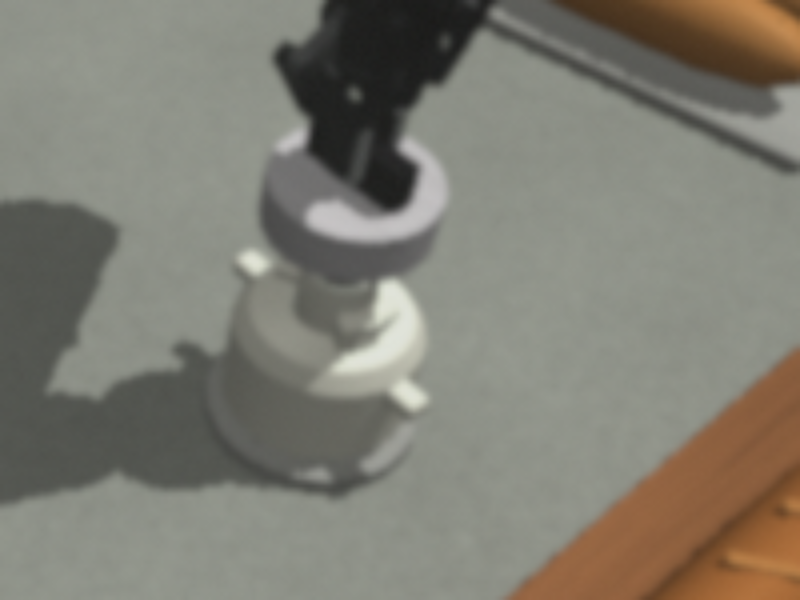

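Request:
apply_moves(
  steps=[
    {"hand":0,"xyz":[0.35,0.08,1.2],"delta_rot":[0,0,0]},
    {"hand":0,"xyz":[0.35,0.08,2.4],"delta_rot":[0,0,0]},
    {"hand":0,"xyz":[0.35,0.08,3.3],"delta_rot":[0,0,0]},
    {"hand":0,"xyz":[0.35,0.08,3.9],"delta_rot":[0,0,0]},
    {"hand":0,"xyz":[0.35,0.08,4.2],"delta_rot":[0,0,0]},
    {"hand":0,"xyz":[0.35,0.08,4.4],"delta_rot":[0,0,0]},
    {"hand":0,"xyz":[0.35,0.08,4.4],"delta_rot":[0,0,0]},
  ],
)

```text
clock: 6.75
position: [587.9, 151.7, 168.5]
ee_rot: [0.738, 0.675, -0.0, -0.0]
contact_force: [-0.5, 0.0, -1.3]
gripper_width: 15.2
```

Request:
apply_moves(
  steps=[
    {"hand":0,"xyz":[-0.1,0,0.1],"delta_rot":[0,0,0]},
    {"hand":0,"xyz":[-0.1,0,0.2],"delta_rot":[0,0,0]},
    {"hand":0,"xyz":[-0.1,0,0.3],"delta_rot":[0,0,0]},
    {"hand":0,"xyz":[-0.1,0,0.3],"delta_rot":[0,0,0]},
  ],
)

```text
clock: 7.08
position: [587.8, 150.8, 165.9]
ee_rot: [0.738, 0.675, 0.0, -0.0]
contact_force: [0.4, -0.2, -1.3]
gripper_width: 14.8
```

Request:
apply_moves(
  steps=[
    {"hand":0,"xyz":[0,0,0.1],"delta_rot":[0,0,0]},
    {"hand":0,"xyz":[0,0,0.2],"delta_rot":[0,0,0]},
    {"hand":0,"xyz":[0,0,0.2],"delta_rot":[0,0,0]},
    {"hand":0,"xyz":[0,0,0.2],"delta_rot":[0,0,0]},
  ],
)

```text
clock: 7.42
position: [588.0, 150.8, 164.5]
ee_rot: [0.738, 0.675, 0.0, 0.0]
contact_force: [-1.2, -0.0, 2.9]
gripper_width: 14.8
```

Request:
apply_moves(
  steps=[
    {"hand":0,"xyz":[0,0,0.1],"delta_rot":[0,0,0]},
    {"hand":0,"xyz":[0,0,0.1],"delta_rot":[0,0,0]},
    {"hand":0,"xyz":[0,0,0.1],"delta_rot":[0,0,0]},
    {"hand":0,"xyz":[0,0,0.1],"delta_rot":[0,0,0]},
  ],
)

```text
clock: 7.75
position: [588.0, 150.8, 164.4]
ee_rot: [0.737, 0.675, 0.0, 0.0]
contact_force: [-3.4, 0.8, 6.5]
gripper_width: 14.5
```

```bash
python3 - <<'E'
from bench import get_image,telemetry
import cv2,numpy as np
from h import *
s=telemetry.read_state(); print(s["position"],s["contact_force"],s["wrist_torque"])
p=get_image("wrist");t=get_image("scene")
cv2.imwrite("pics/k.png",np.hstack([cv2.resize(p["frame"][90:350,150:420],(400,385)),cv2.resize(t["frame"][140:260,320:445],(400,385))]))
E
```

```text
[587.97516955 150.84516635 164.42126103] [-3.36962245  0.83330065  6.46884702] [ 0.0550997   0.98597054 -0.01299967]
```

View pics/k.png

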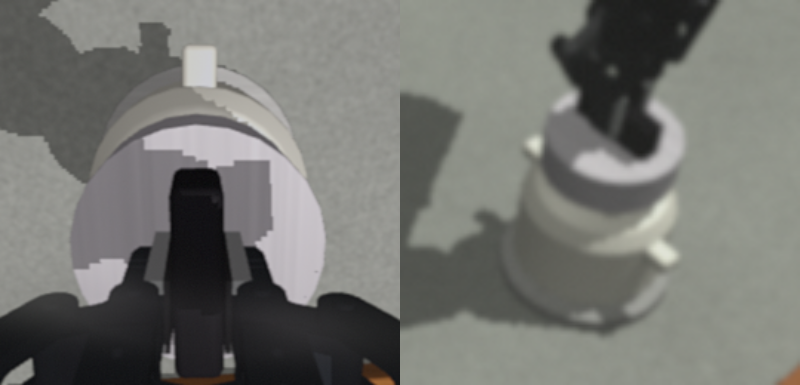

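Z reads 164.4 as predicted, with light contact: the lid rests on the ridges with its bar in line with the ears. Easing the pressure and turning back about 80° anticlockwise.

Request:
apply_moves(
  steps=[
    {"hand":0,"xyz":[0,-0.1,-0.15],"delta_rot":[0,0,0]},
    {"hand":0,"xyz":[0,-0.1,-0.15],"delta_rot":[0,0,-0.1]},
    {"hand":0,"xyz":[0,-0.1,-0.15],"delta_rot":[0,0,-0.2]},
    {"hand":0,"xyz":[0,-0.1,-0.15],"delta_rot":[0,0,-0.3]},
    {"hand":0,"xyz":[0,-0.1,-0.15],"delta_rot":[0,0,-0.4]},
    {"hand":0,"xyz":[0,-0.1,-0.15],"delta_rot":[0,0,-0.5]},
    {"hand":0,"xyz":[0,-0.1,-0.15],"delta_rot":[0,0,-0.6]},
    {"hand":0,"xyz":[0,-0.1,-0.15],"delta_rot":[0,0,-0.7]},
    {"hand":0,"xyz":[0,-0.1,-0.15],"delta_rot":[0,0,-0.7]},
  ],
)

```text
clock: 8.6
position: [587.2, 151.0, 164.5]
ee_rot: [0.461, 0.888, 0.0, 0.0]
contact_force: [0.3, 0.1, 0.2]
gripper_width: 14.9
```

Request:
apply_moves(
  steps=[
    {"hand":0,"xyz":[0,0,0],"delta_rot":[0,0,-0.1]},
    {"hand":0,"xyz":[0,0,0],"delta_rot":[0,0,-0.2]},
    {"hand":0,"xyz":[0,0,0],"delta_rot":[0,0,-0.3]},
    {"hand":0,"xyz":[0,0,0],"delta_rot":[0,0,-0.4]},
    {"hand":0,"xyz":[0,0,0],"delta_rot":[0,0,-0.5]},
    {"hand":0,"xyz":[0,0,0],"delta_rot":[0,0,-0.6]},
    {"hand":0,"xyz":[0,0,0],"delta_rot":[0,0,-0.7]},
    {"hand":0,"xyz":[0,0,0],"delta_rot":[0,0,-0.7]},
  ],
)

```text
clock: 9.27
position: [586.5, 150.8, 163.6]
ee_rot: [0.13, 0.992, -0.0, -0.001]
contact_force: [-0.1, 0.6, -0.7]
gripper_width: 14.7
```

```bash
python3 - <<'E'
from bench import get_image,telemetry
import cv2,numpy as np
from h import *
s=telemetry.read_state(); print(s["position"],s["ee_rot"],s["contact_force"],s["wrist_torque"])
p=get_image("wrist");t=get_image("scene")
cv2.imwrite("pics/l.png",np.hstack([cv2.resize(p["frame"][90:350,150:420],(400,385)),cv2.resize(t["frame"][140:260,320:445],(400,385))]))
E
```

```text
[586.51188861 150.79632727 163.58949352] [ 1.29615226e-01  9.91564220e-01 -1.79675072e-04 -5.09127431e-04] [-0.14399522  0.64356244 -0.68098169] [0.01815977 0.01230095 0.03481756]
```

View pics/l.png

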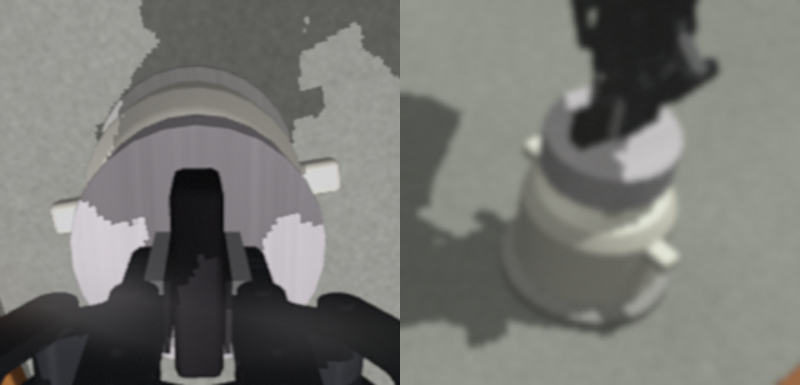

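Request:
apply_moves(
  steps=[
    {"hand":0,"xyz":[-0.15,0,0.2],"delta_rot":[0,0,0]},
    {"hand":0,"xyz":[-0.15,0,0.4],"delta_rot":[0,0,0]},
    {"hand":0,"xyz":[-0.15,0,0.6],"delta_rot":[0,0,0]},
    {"hand":0,"xyz":[-0.15,0,0.8],"delta_rot":[0,0,0]},
    {"hand":0,"xyz":[-0.15,0,0.9],"delta_rot":[0,0,0]},
    {"hand":0,"xyz":[-0.15,0,0.9],"delta_rot":[0,0,0]},
  ],
)

```text
clock: 9.87
position: [588.1, 150.4, 154.9]
ee_rot: [0.129, 0.992, -0.0, -0.0]
contact_force: [0.4, -0.8, -0.9]
gripper_width: 14.6
```

No contact, so it has dropped freely past the ridges. Now to seating height.

Request:
apply_moves(
  steps=[
    {"hand":0,"xyz":[0,0,0.1],"delta_rot":[0,0,0]},
    {"hand":0,"xyz":[0,0,0.2],"delta_rot":[0,0,0]},
    {"hand":0,"xyz":[0,0,0.3],"delta_rot":[0,0,0]},
    {"hand":0,"xyz":[0,0,0.3],"delta_rot":[0,0,0]},
    {"hand":0,"xyz":[0,0,0.3],"delta_rot":[0,0,0]},
  ],
)

```text
clock: 10.28
position: [588.2, 150.5, 152.3]
ee_rot: [0.129, 0.992, -0.0, -0.0]
contact_force: [0.6, 0.8, -1.1]
gripper_width: 14.7
```

Request:
apply_moves(
  steps=[
    {"hand":0,"xyz":[0,0,0.05],"delta_rot":[0,0,0]},
    {"hand":0,"xyz":[0,0,0.05],"delta_rot":[0,0,0.1]},
    {"hand":0,"xyz":[0,0,0.05],"delta_rot":[0,0,0.2]},
    {"hand":0,"xyz":[0,0,0.05],"delta_rot":[0,0,0.3]},
    {"hand":0,"xyz":[0,0,0.05],"delta_rot":[0,0,0.4]},
    {"hand":0,"xyz":[0,0,0.05],"delta_rot":[0,0,0.5]},
    {"hand":0,"xyz":[0,0,0.05],"delta_rot":[0,0,0.6]},
    {"hand":0,"xyz":[0,0,0.05],"delta_rot":[0,0,0.7]},
    {"hand":0,"xyz":[0,0,0.05],"delta_rot":[0,0,0.7]},
  ],
)

```text
clock: 11.03
position: [588.3, 150.5, 151.9]
ee_rot: [0.462, 0.887, 0.0, 0.0]
contact_force: [-0.1, -0.7, -1.5]
gripper_width: 14.6
```

```bash
python3 - <<'E'
from bench import get_image,telemetry
import cv2,numpy as np
s=telemetry.read_state(); print(s["position"],s["ee_rot"],s["contact_force"],s["wrist_torque"])
E
```

```text
[588.31621875 150.48299612 151.89626756] [4.62084385e-01 8.86835956e-01 7.24006969e-05 5.53884032e-05] [-0.05651786 -0.74314708 -1.48368386] [-0.03287632 -0.00921554  0.02209947]
```

Turning freely so far, with 40° left.

Request:
apply_moves(
  steps=[
    {"hand":0,"xyz":[0,0,0],"delta_rot":[0,0,0.1]},
    {"hand":0,"xyz":[0,0,0],"delta_rot":[0,0,0.2]},
    {"hand":0,"xyz":[0,0,0],"delta_rot":[0,0,0.3]},
    {"hand":0,"xyz":[0,0,0],"delta_rot":[0,0,0.4]},
    {"hand":0,"xyz":[0,0,0],"delta_rot":[0,0,0.5]},
    {"hand":0,"xyz":[0,0,0],"delta_rot":[0,0,0.58]},
    {"hand":0,"xyz":[0,0,0],"delta_rot":[0,0,0.65]},
    {"hand":0,"xyz":[0,0,0],"delta_rot":[0,0,0.68]},
    {"hand":0,"xyz":[0,0,0],"delta_rot":[0,0,0.68]},
  ],
)

```text
clock: 11.78
position: [588.3, 150.5, 151.9]
ee_rot: [0.73, 0.683, 0.0, 0.0]
contact_force: [-0.2, -0.7, -1.3]
gripper_width: 14.7
```

```bash
python3 - <<'E'
from bench import get_image,telemetry
import cv2,numpy as np
s=telemetry.read_state(); print(s["position"],2*np.degrees(np.arctan2(*s["ee_rot"][[1,0]])),s["contact_force"],s["wrist_torque"])
E
```

```text
[588.27562614 150.46590729 151.85727725] 86.2020030344974 [-0.20258768 -0.68913088 -1.25848722] [0.00780141 0.00016308 0.03813729]
```

Request:
apply_moves(
  steps=[
    {"hand":0,"xyz":[0,0,0],"delta_rot":[0,0,0.02]},
    {"hand":0,"xyz":[0,0,0],"delta_rot":[0,0,0.04]},
    {"hand":0,"xyz":[0,0,0],"delta_rot":[0,0,0.06]},
    {"hand":0,"xyz":[0,0,0],"delta_rot":[0,0,0.06]},
    {"hand":0,"xyz":[0,0,0],"delta_rot":[0,0,0.06]},
  ],
)

```text
clock: 12.2
position: [588.3, 150.5, 151.8]
ee_rot: [0.751, 0.661, -0.0, 0.0]
contact_force: [0.8, -0.3, -1.7]
gripper_width: 14.7
```

```bash
python3 - <<'E'
from bench import get_image,telemetry
import cv2,numpy as np
s=telemetry.read_state(); print(s["position"],2*np.degrees(np.arctan2(*s["ee_rot"][[1,0]])),s["contact_force"],s["wrist_torque"])
p=get_image("wrist");t=get_image("scene")
cv2.imwrite("pics/m.png",np.hstack([cv2.resize(p["frame"][90:350,150:420],(400,385)),cv2.resize(t["frame"][140:260,320:445],(400,385))]))
E
```

```text
[588.26999253 150.45774227 151.83412059] 82.67791768214894 [ 0.78439542 -0.28882207 -1.7242202 ] [ 0.00241292 -0.01540777  0.05031501]
```

View pics/m.png

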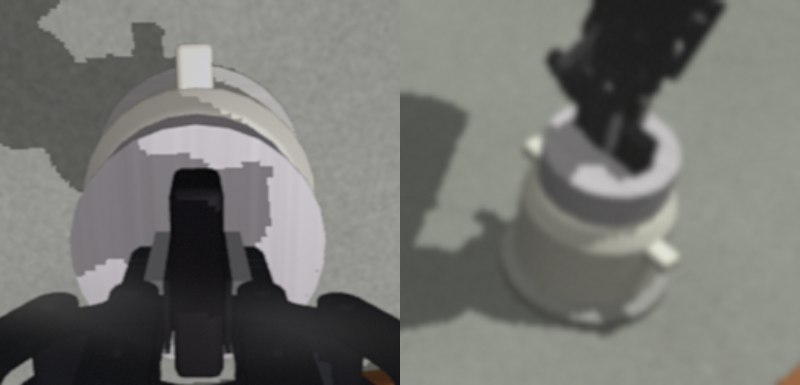

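Request:
apply_moves(
  steps=[
    {"hand":0,"xyz":[0,0,0],"delta_rot":[0,0,0.02]},
    {"hand":0,"xyz":[0,0,0],"delta_rot":[0,0,0.04]},
    {"hand":0,"xyz":[0,0,0],"delta_rot":[0,0,0.05]},
    {"hand":0,"xyz":[0,0,0],"delta_rot":[0,0,0.05]},
  ],
)

```text
clock: 12.63
position: [588.3, 150.5, 151.9]
ee_rot: [0.767, 0.642, -0.0, 0.0]
contact_force: [0.0, -0.3, -1.3]
gripper_width: 15.0
```

```bash
python3 - <<'E'
from bench import get_image,telemetry
import cv2,numpy as np
s=telemetry.read_state(); print(s["position"],2*np.degrees(np.arctan2(*s["ee_rot"][[1,0]])),s["contact_force"],s["wrist_torque"])
E
```

```text
[588.29361217 150.50343852 151.87184713] 79.83930085330186 [ 0.01306853 -0.26709214 -1.34853677] [-0.02412665  0.00538823  0.54012948]
```

A firm stop is felt (torque 0.54 N m), about 5° past the ears. Relieving slightly and letting go.

Request:
apply_moves(
  steps=[
    {"hand":0,"xyz":[0,0,0.05],"delta_rot":[0,0,-0.025]},
    {"hand":0,"xyz":[0,0,0.05],"delta_rot":[0,0,-0.025]},
    {"hand":1,"xyz":[0,0,0.05],"delta_rot":[0,0,-0.025]},
    {"hand":1,"xyz":[0,0,0.05],"delta_rot":[0,0,-0.025]},
    {"hand":1,"xyz":[0,0,0.05],"delta_rot":[0,0,-0.025]},
    {"hand":1,"xyz":[0,0,0.05],"delta_rot":[0,0,-0.025]},
    {"hand":1,"xyz":[0,0,0.05],"delta_rot":[0,0,-0.025]},
    {"hand":1,"xyz":[0,0,0.05],"delta_rot":[0,0,-0.025]},
    {"hand":1,"xyz":[0,0,0.05],"delta_rot":[0,0,-0.025]},
    {"hand":1,"xyz":[0,0,0.05],"delta_rot":[0,0,-0.025]},
    {"hand":1,"xyz":[0,0,0.05],"delta_rot":[0,0,-0.025]},
  ],
)

```text
clock: 13.55
position: [588.3, 150.4, 151.3]
ee_rot: [0.759, 0.651, -0.0, 0.0]
contact_force: [0.5, 0.7, -0.1]
gripper_width: 86.0
```

Request:
apply_moves(
  steps=[
    {"hand":1,"xyz":[0,0,-1],"delta_rot":[0,0,0]},
    {"hand":1,"xyz":[0,0,-2.5],"delta_rot":[0,0,0]},
    {"hand":1,"xyz":[0,0,-5],"delta_rot":[0,0,0]},
    {"hand":1,"xyz":[0,0,-8],"delta_rot":[0,0,0]},
    {"hand":1,"xyz":[0,0,-10],"delta_rot":[0,0,0]},
    {"hand":1,"xyz":[-4,-3,-11],"delta_rot":[0,0,0]},
    {"hand":1,"xyz":[-8,-5,-11],"delta_rot":[0,0,0]},
    {"hand":1,"xyz":[-12,-7,-11],"delta_rot":[0,0,0]},
    {"hand":1,"xyz":[-15,-8,-11],"delta_rot":[0,0,0]},
    {"hand":1,"xyz":[-17,-9,-11],"delta_rot":[0,0,0]},
    {"hand":1,"xyz":[-17,-9,-11],"delta_rot":[0,0,0]},
    {"hand":1,"xyz":[-17,-9,-11],"delta_rot":[0,0,0]},
  ],
)

```text
clock: 14.55
position: [472.9, -4.8, 262.7]
ee_rot: [0.76, 0.65, 0.001, 0.001]
contact_force: [0.6, 1.1, 0.3]
gripper_width: 85.3
```

```bash
python3 - <<'E'
from bench import get_image,telemetry,nets
import cv2,numpy as np
from h import *
s=telemetry.read_state(); print(s["position"],s["contact_force"])
p=get_image("top");t=get_image("scene")
cv2.imwrite("pics/n.png",np.hstack([cv2.resize(p["frame"][100:200,130:230],(400,400),interpolation=2),cv2.resize(t["frame"][150:250,335:435],(400,400),interpolation=2)]))
for q in (p,t): print([(r["xyz"],r["confidence"]) for r in nets.pinpoint(q,"lid")])
print(proj(p,[588,150.5,151]),proj(t,[588,150.5,151]))
E
```

```text
[472.88533903  -4.84785714 262.74034719] [0.58788278 1.12682957 0.31713479]
[([457.3, -213.7, -3.9], 0.98), ([330.4, -107.7, -0.7], 0.95)]
[([589.1, 151.8, 91.5], 0.97), ([333.6, -108.5, 3.3], 0.94), ([464.6, -214.8, -1.5], 0.62)]
[[171.42938461 141.64119439]] [[387.79977305 175.63251534]]
```

View pics/n.png

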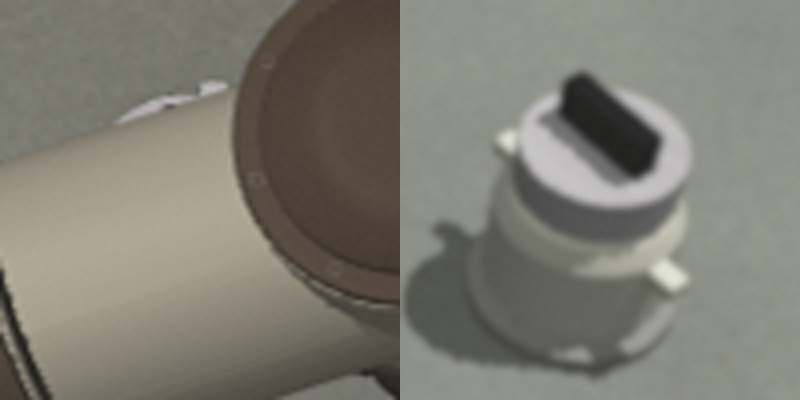

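```bash
python3 - <<'E'
from bench import get_image,nets
import cv2,numpy as np
from h import *
t=get_image("scene")
ov=cv2.resize(t["frame"][150:250,335:435],(600,600),interpolation=2)
for a,c in((-5,(0,255,0)),(-10,(0,0,255))):
  x=np.array([np.cos(np.radians(a)),np.sin(np.radians(a)),0]); y=np.array([-x[1],x[0],0]); o=np.array([588.5,150.5,151])
  q=proj(t,[o+32*x+8*y,o-32*x+8*y,o-32*x-8*y,o+32*x-8*y]); q=((q-[335,150])*6+3).astype(int)
  cv2.polylines(ov,[q],True,c,1)
cv2.imwrite("pics/o.png",ov)
m=(t["frame"].max(2)<70).astype(np.uint8); b=m[150:250,335:435]; n,l,st,c=cv2.connectedComponentsWithStats(b)
E
```

```text
(no output)
```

View pics/o.png

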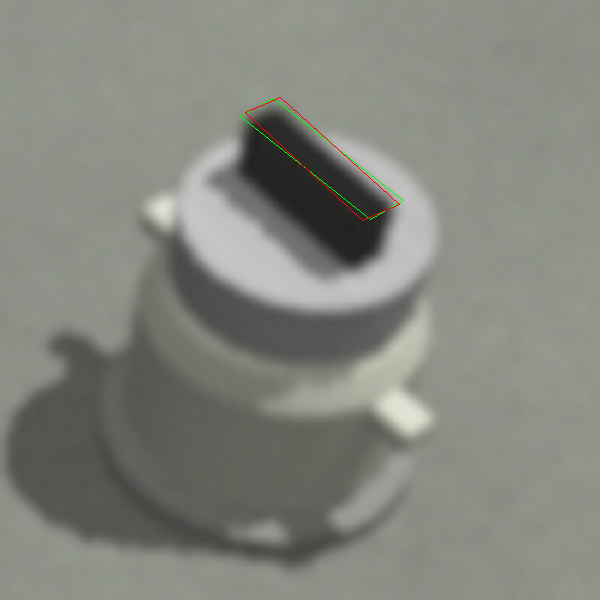

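The scene view shows the lid level and seated. The bar, around pixel (320,180) of the crop, matches the model within a few degrees of the ear line, and the gripper is clear. Handing in.

```bash
python3 -c "
from bench import workorder; print(workorder.job_done())"
```

```text
the job is handed in; nothing more can be done
None
```

The larger lid is screwed home on the larger jar and released, and I handed the job in at about 15 s on the robot's clock. No verdict came back.

- **What I did:** I rested the lid on the ridges in line with the ears, with the tool height matching a lid height of about 106 mm. I turned it back 80° anticlockwise, and it came down freely to about 94 mm. I then screwed it clockwise to a firm stop (0.54 N m), eased off slightly, let go and moved the arm clear.
- **Last checks:** In the scene camera the lid is level on the jar, at about (589, 152) mm and 91.5 mm up. My jar estimate is (588, 150.5) mm. The bar is between 0° and 5° past the ear line.
- **Less certain:** During the first resting step the wrist read a sideways moment of about 1 N m, so contact was uneven and the lid was probably about 1 mm off centre. I corrected this before turning.
- **Not checked:** The arm hid the jar from the top camera at the end, so the final pose rests on the scene view and the arm's readings. I did not check the small lid's position at the end, but the arm never went near it.

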